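# Zero the wedge cutter and hold its pusher arm ready

### The job

The wedge cutter's pusher arm is about to go back on: first turn the cutter's dial until its pointer stands at the zero mark. Then lift the pusher arm by its balance point and hold it level above the cutter, its hinge eye straight over the two hinge ears and its pusher block straight over the blade frame, about 5 cm clear of the ears and not touching the cutter. Finish while still holding it there, keeping still, with the dial left at zero and the other things left where they stand.

Things in the scene. Friction and masses are not known exactly. Their poses are not given: they have to be found in the camera images.
- cutter: wedge cutter base, aluminium bed 155 x 260 mm, 22 mm high, on rubber feet, fixed to the table. Origin on the table under the bed's middle; z up; its long side runs along y: the two hinge ears stand at the -y end, the square blade frame at the +y end, the round dial at the front (-x) between them. Nothing on it is higher than 80 mm
- cutter_hinge (a point): middle of the pin hole between the two upright hinge ears of the cutter (ears 32 mm long in y, 32 mm apart inside, tops 16 mm above this point, this point 64 mm above the table); axes as cutter
- cutter_frame (a point): middle of the top of the square blade frame (84 x 84 mm, top 47 mm above the table, grid of blades inside), 182.5 mm from the hinge along the cutter's y; axes as cutter
- dial (a joint): angle of the dial knob in rad: 0 = pointer at the zero mark; positive = turned counter-clockwise seen from above; turns from -0.5 to 1.6, starts between 0.6 and 1.2, stays where it is left, takes about 0.05 N m
- dial_grip (a point): on the dial's axis at the height to grip: the knob is a black upright bar 36 mm long, 12 mm thick, its top 76 mm and its foot 48 mm above the table, this point 64 mm; at dial value 0 the bar lies along the cutter's x with its pointer to -x. x axis along the bar, away from the pointer
- dial_pointer (a point): tip of the steel pointer that sticks out at the foot of the knob, 27 mm from its axis, 45 mm above the table; a steel line on top of the knob runs from the axis to this same end
- dial_zero (a point): the zero mark: the one long wide black mark on the white dial face (68 mm across), on the -x side of the dial's axis, 28 mm from it
- pusher_arm: dark steel pusher arm, 278 mm long, 0.37 to 0.65 kg, lying on the table as it is to be held, underside down: round hinge eye (40 mm across, 26 mm wide) at its -x end, then a straight bar 16 mm wide (in y) and 20 mm high, then the heavy pusher block (64 mm long, 60 mm wide, 46 mm high, ribbed below) and a short black handle stub at the +x end. Origin at the underside, below the balance point; z up
- pusher_balance (a point): balance point (centre of mass along the arm): on the middle of the bar, 105 mm from the eye's centre and 45 mm before the block's near face, 30 mm above the underside; to be gripped here across the 16 mm width; axes as pusher_arm
- pusher_eye (a point): centre of the hinge eye, 20 mm above the arm's underside
- pusher_head (a point): middle of the underside of the pusher block, 182.5 mm from the eye along the arm's x
- mustard_jar: glass jar, 62 mm across, 90 mm high, a bystander; origin at its underside
- salt_shaker: salt shaker, 44 mm across, 90 mm high, a bystander; origin at its underside
- ramekin_a: white bowl, 65 mm across, 40 mm high, a bystander; origin at its underside
- corkscrew: lying corkscrew with black handle, 36 x 121 x 16 mm, a bystander; origin at its underside

How it is judged:
On the way, in this order (a step that is already met when the one before it is completed fails the run):
1. the dial's pointer is at zero, within 0.12 rad, the pusher arm still on the table (value of joint dial between -0.12 and 0.12 rad and height (world z) of pusher_eye below 0.04 m and height (world z) of pusher_head below 0.02 m), for 0.3 s.
2. the pusher arm is lifted clear of the table, the dial still at zero (value of joint dial between -0.12 and 0.12 rad and height (world z) of pusher_eye above 0.06 m and height (world z) of pusher_head above 0.04 m and contact force between the fingers and pusher_arm above 1 N), for 0.2 s.
At the end, for the whole second after the job is handed in: Dial within 0.12 rad of zero; fingers hold the arm within 30 mm of its balance point, level within 0.12 rad, at rest, off the cutter; eye within 20 mm each way over the hinge and 20 to 100 mm above the ears' tops; block's middle within 25 mm over the frame's middle (value of joint dial between -0.12 and 0.12 rad and x of pusher_eye in the frame of cutter_hinge between -0.02 and 0.02 m and y of pusher_eye in the frame of cutter_hinge between -0.02 and 0.02 m and z of pusher_eye in the frame of cutter_hinge between 0.056 and 0.136 m and horizontal distance between pusher_head and cutter_frame below 0.025 m and angle between pusher_arm's own z axis and vertical below 0.12 rad and x of the grasp point in the frame of pusher_balance between -0.03 and 0.03 m and contact force between the fingers and pusher_arm above 1 N and contact force between pusher_arm and cutter below 0.1 N and linear speed of pusher_arm below 0.03 m/s); the arm keeps its last pose, push and grip.
It fails at once if a bystander is moved by more than 30 mm (distance of any of mustard_jar, salt_shaker, ramekin_a, corkscrew from where it was at the start of the episode above 0.03 m).
It also fails if it takes over 51 s, if anything falls off the work surface, if the arm or the gripper's body presses on something with over 40 N, if the wrist force passes 120 N, or if a joint passes its speed limit or range.

### The arm

A 7-joint arm with a two-finger parallel gripper is mounted at the origin on a cart in front of the work surface, level with it; the furniture and walls round the work are solid. World frame = base frame: x ahead of the robot, y to its left, z up, the work surface at z = 0. Lengths are in m, angles in rad, forces in N, time in s.
With the tool pointing down it reaches from about 0.425 to 1.025 m from the base axis. Payload 9.4 kg.
Tool frame: the origin (TCP) lies between the finger pads; the fingertips stand arm.tips_ahead ahead of it and the grasp point (between the pads) lies 11 mm behind it (arm.tips_ahead is the distance from the TCP to the fingertips, in m); z points along the fingers, y is the line along which they close (so a half turn about z gives the same grasp; the last joint's range is limited). The gripper opens to 85 mm and grips with 20 to 120 N. Pads are 22 mm wide; open, the fingers measure 114 mm over their backs; the gripper's body (76 mm by 85 mm) begins 54 mm behind the grasp point. The pads swing forward as they close: fully open they stand 13 mm farther back than shut.
Start: joints at [1.144, 0.599, -0.003, 1.599, 0.002, 0.943, -0.08], TCP at [0.248, -0.681, 0.203] pointing down, gripper open.
Joint ranges: [-2.57, 2.57], [-0.35, 1.97], [-1.29, 1.29], [0.11, 2.56], [-1.05, 4.19], [0.11, 1.86], [-2.63, 2.63]. Speed limits (rad/s): [2.22, 2.22, 3.01, 3.01, 3.14, 3.14, 3.14].

### API

Orientations are given as a unit quaternion [w, x, y, z].
In Python, from bench import sense, eyes, arm gives the robot as it stands.
- The arm moves only by the shell command python3 -m handwheel 'ROWS' [OPENING] [FORCE]. ROWS is JSON, a list of rows, each an object of numbers: "dx", "dy", "dz": the shift along the tool's x, y, z each as a share of 150 mm, from -1 to 1; "ax", "ay", "az": the turn, a rotation vector about the tool's x, y, z each as a share of 5 degrees, from -1 to 1. A call has 1 to 5 rows; each row shifts and turns the commanded pose from where the row before left it, along the tool's axes as they then stand; what a row does not reach is not made up. A row lasts 1/12 s, in which the tool goes at most 41.7 mm and 7.16 degrees, less where a joint would pass 70% of its speed; a pose out of reach is approached as far as the arm can. A call with a number of a shift or a turn outside -1 to 1 is refused whole. A call with a gripper value outside its range is refused whole. OPENING is the closure, from -1 (fully open) to 1 (shut), set as the call begins (- or left out, the last holds). The fingers move at their own pace and stop on an object; FORCE is the grip in N (left out, the last holds). Time passes only in rows, so rows that do not move let the fingers close. It gives the time, the measured TCP pose, the force, the opening and the grip force at its end, in the units of the state.
- sense(): the state, without advancing time (a new reading comes with each control period).
- eyes.snapshot(name): name is "scene" or "top"; returns a dict with "img" (480x640x3 uint8, red, green, blue), "vfov" (degrees; the focal length in pixels is half the picture's height over the tangent of half this angle, whatever the lens; pixels are square), "cx", "cy" (the principal point, pixels), "R" (3x3) and "t" (3): a world point X has camera coordinates R X + t. Camera axes: x right, y down, z forward; pixel columns grow to the right and rows downward; lengths in m; the calibration is good to about 2 mm. A picture is of the moment at which its call begins. There is no depth.
- arm.hand_in(): hands the job in; it is judged then, once.
Trained networks look in a picture, given as the dict that the camera call returned (one of the last four; its "shot" number tells which), for a name from the list of things; names that differ only in an ending like _2 or _b are one class to them, and where a whole thing is asked for, a point or a joint stands for the part that bears it (a point fixed in the world has none). Each returns a list of dicts, best first, with "score" (0 to 1); they miss things now and then, are a little off and sometimes report something else, mostly with a low value. They report only what shows in the picture. A call takes as long as a camera call.
- eyes.trace(picture, name): "mask" (480x640 bool, what is visible of it) and "xy" ([column, row] in pixels, amid what is visible of it).
- eyes.spot_point(picture, name): "xy" ([column, row] in pixels: a listed point, or the origin of a listed thing).
The state is a dict: "clock": time; "joint_positions": joint angles; "qd": joint speeds; "joint_torque": joint torques, N m; "eef_pos": TCP position; "eef_rot": TCP orientation; "ft_force": force on the tool from outside, world axes, zero at the start; "wrist_torque": the same for the moment, N m; "finger_gap": opening from 0.0 (shut) to 1.0 (fully open); "grip_force": force on a finger pad.
Only numpy, scipy, OpenCV 4.12 (cv2) and the standard library are available. Lean on these libraries where they do the work, as an engineer would, in place of code of your own. Each camera call takes 0.05 s, during which the arm holds its last target. There are 200 camera calls.

## Working session

There is one attempt and no reset: what is moved stays moved. The work goes in short steps, Python scripts to look and compute and a shell command to move; the robot and the scene stay as the last step left them, time stands still between calls to the robot, and variables do not carry over. Pictures are saved under pics/ and viewed, at most 12 in all, crops included, and the job is handed in when it is done.

```bash
mkdir -p pics; ls
cat > h.py <<'E'
import numpy as np,cv2,json
from bench import sense,eyes,arm
def ray(p,xy):
    f=240/np.tan(np.radians(p["vfov"])/2);R=np.array(p["R"]);t=np.array(p["t"])
    d=R.T@np.array([(xy[0]-p["cx"])/f,(xy[1]-p["cy"])/f,1]);return -R.T@t,d
def at_z(p,xy,z):
    c,d=ray(p,xy);return c+d*(z-c[2])/d[2]
def tri(obs):
    A=np.zeros((3,3));b=np.zeros(3)
    for p,xy in obs:
        c,d=ray(p,xy);d/=np.linalg.norm(d);M=np.eye(3)-np.outer(d,d);A+=M;b+=M@c
    return np.linalg.solve(A,b)
def proj(p,X):
    f=240/np.tan(np.radians(p["vfov"])/2);c=np.array(p["R"])@X+np.array(p["t"]);return f*c[:2]/c[2]+[p["cx"],p["cy"]]
E
python3 - <<'E'
from h import *
np.set_printoptions(precision=4,suppress=True)
S={n:eyes.snapshot(n) for n in("scene","top")}
for n,p in S.items(): cv2.imwrite(f"pics/{n}0.png",cv2.cvtColor(p["img"],cv2.COLOR_RGB2BGR)); print(n,ray(p,(320,240)),p["vfov"])
Z=dict(cutter_hinge=.064,cutter_frame=.047,dial_grip=.064,dial_pointer=.045,dial_zero=.045,pusher_balance=.03,pusher_eye=.02,pusher_head=0,mustard_jar=0,salt_shaker=0,ramekin_a=0,corkscrew=0,cutter=0)
for k,z in Z.items():
    for n,p in S.items():
        for r in eyes.spot_point(p,k)[:2]: print(k,n,round(r["score"],2),np.round(r["xy"],1),at_z(p,r["xy"],z))
print(arm.tips_ahead,sense())
E
```

```text
pics
scene (array([-0.2019,  0.8408,  0.625 ]), array([ 0.5563, -0.7037, -0.4422])) 57.894211612997246
top (array([ 0.3921, -0.0221,  1.4217]), array([ 0.112 ,  0.0046, -0.9937])) 44.52711540482389
cutter_hinge scene 0.72 [264.6 245.3] [0.6002 0.0791 0.064 ]
cutter_hinge top 0.75 [275.9 215.6] [0.5997 0.089  0.064 ]
cutter_frame scene 0.72 [204.7 267.1] [0.6518 0.2503 0.047 ]
cutter_frame top 0.9 [205.7 199.3] [0.6369 0.2584 0.047 ]
cutter_frame top 0.47 [447.4 320.7] [ 0.366  -0.3172  0.047 ]
dial_grip scene 0.61 [253.6 260.8] [0.5572 0.162  0.064 ]
dial_grip scene 0.39 [203.7 271.2] [0.6118 0.2822 0.064 ]
dial_grip top 0.81 [242.5 239.6] [0.5411 0.1648 0.064 ]
dial_pointer scene 0.47 [263.5 270.1] [0.5264 0.1565 0.045 ]
dial_pointer scene 0.45 [259.9 272.5] [0.5246 0.1714 0.045 ]
dial_pointer top 0.62 [245.1 250.9] [0.5166 0.1602 0.045 ]
dial_zero scene 0.86 [262.1 274.7] [0.5122 0.1754 0.045 ]
dial_zero scene 0.6 [275.8 233.4] [ 0.6597 -0.0269  0.045 ]
pusher_balance scene 0.69 [374.  225.8] [ 0.4791 -0.3093  0.03  ]
pusher_balance scene 0.52 [371.4 237.8] [ 0.4354 -0.2258  0.03  
[... 1169 characters left out ...]
ene 0.93 [236.6 280.1] [0.5991 0.1895 0.    ]
cutter scene 0.46 [348.2 234.6] [ 0.5394 -0.2484  0.    ]
cutter top 0.75 [237.6 218.7] [0.5993 0.1877 0.    ]
0.008 {'clock': 1.4, 'joint_positions': array([ 1.1443,  0.5993, -0.0025,  1.5994,  0.0018,  0.9429, -0.0798]), 'qd': array([-0.0001, -0.0022, -0.0005,  0.0002, -0.0014, -0.0002, -0.0012]), 'joint_torque': array([ -0.0001, -77.6214,   1.5638, -25.8385,   0.0125,   0.0021,
         0.    ]), 'eef_pos': array([ 0.2484, -0.6811,  0.2026]), 'eef_rot': array([ 0.    ,  0.9847,  0.174 , -0.    ]), 'ft_force': array([-0.1793,  0.1303,  0.4595]), 'wrist_torque': array([0.0216, 0.0351, 0.0464]), 'grip_force': 0.0, 'finger_gap': 1.001028186844106}
```

Run:
```python
import cv2,numpy as np
t=cv2.imread("pics/top0.png");s=cv2.imread("pics/scene0.png")
a=cv2.resize(t[185:285,180:305],(500,400),interpolation=3)
cv2.imwrite("pics/c1.png",a)
cv2.imwrite("pics/c2.png",cv2.resize(s[210:310,160:290],(650,500),interpolation=3))
```

```text
(no output)
```

View pics/top0.png

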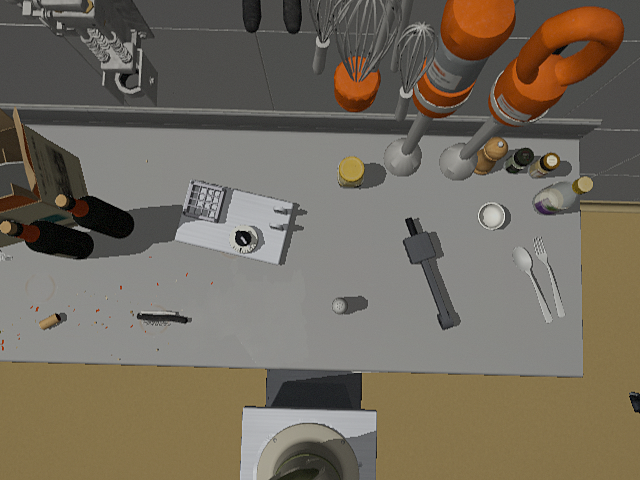

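View pics/c1.png

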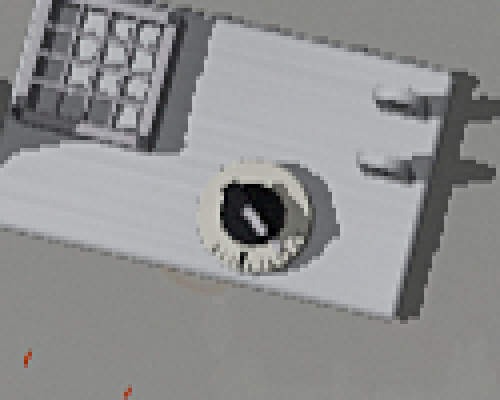

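View pics/c2.png

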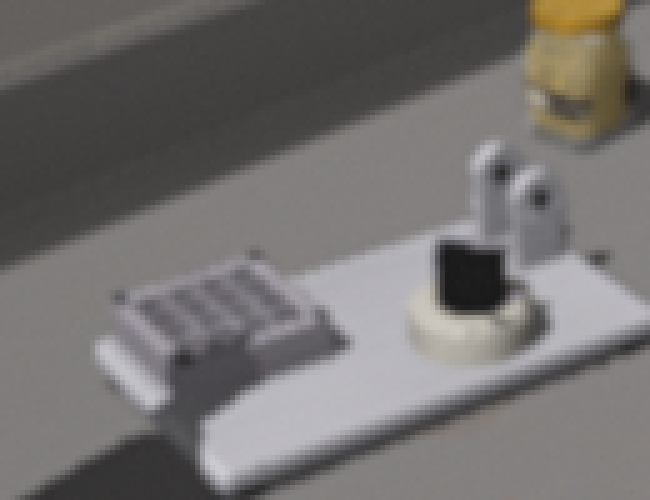

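```bash
cat > fit.py <<'E'
from h import *
from scipy.optimize import least_squares
def spots(S,names):
    o=[]
    for k in names:
        for p in S:
            for r in eyes.spot_point(p,k)[:1]: o.append((k,p,np.array(r["xy"]),r["score"]))
    return o
def fit(o,model,x0,dial=False):
    def pts(x,k):
        q=np.array(model[k],float);c,s=np.cos(x[2]),np.sin(x[2])
        return np.array([x[0]+c*q[0]-s*q[1],x[1]+s*q[0]+c*q[1],q[2]])
    f=lambda x:np.concatenate([(proj(p,pts(x,k))-xy)*w for k,p,xy,w in o])
    r=least_squares(f,x0,loss="soft_l1");return r.x,[(k,np.round(proj(p,pts(r.x,k))-xy,1)) for k,p,xy,w in o]
# hinge is ~ on cutter axis x=hx unknown
E
python3 - <<'E'
from fit import *
np.set_printoptions(precision=4,suppress=True)
s=eyes.snapshot("scene");t=eyes.snapshot("top")
m={"pusher_balance":(0,0,.03),"pusher_eye":(-.105,0,.02),"pusher_head":(.0775,0,0)}
print(fit(spots([s,t],m),m,[.475,-.28,.4]))
m={"cutter_hinge":(0,0,.064),"cutter_frame":(0,.1825,.047)}
print(fit(spots([s,t],m),m,[.6,.084,-.23]))
for k in("dial_grip","dial_pointer","dial_zero"):
    o=spots([s,t],[k]); 
    if len(o)>1: print(k,tri([(p,x) for _,p,x,_ in o]))
for k,z in (("pusher_arm",.02),("cutter",.022)):
    M=eyes.trace(t,k)[0]["mask"].astype(np.uint8)
    c=max(cv2.findContours(M,0,2)[0],key=cv2.contourArea)[:,0]
    W=np.array([at_z(t,x,z)[:2] for x in c]).astype(np.float32)
    r=cv2.minAreaRect(W);print(k,r);print(cv2.boxPoints(r))
M=eyes.trace(t,"dial_grip")
if M: print("dialmask",M[0]["xy"],M[0]["score"],M[0]["mask"].sum())
# dark knob + bright line pixels
g=cv2.cvtColor(t["img"],cv2.COLOR_RGB2GRAY)
print(g[226:256,228:262])
E
```

```text
(array([ 0.4674, -0.2802,  0.3703]), [('pusher_balance', array([-0.2, -1.5])), ('pusher_balance', array([0.6, 3. ])), ('pusher_eye', array([ 3. , -1.8])), ('pusher_eye', array([-1.8, -2.6])), ('pusher_head', array([0.4, 1.2])), ('pusher_head', array([-0.3, -1.4]))])
(array([ 0.5905,  0.0857, -0.2494]), [('cutter_hinge', array([ 0.3, -0.3])), ('cutter_hinge', array([-2.7, -0.4])), ('cutter_frame', array([0.4, 0.7])), ('cutter_frame', array([ 2. , -0.5]))])
dial_grip [ 0.7547 -0.0675 -0.1068]
dial_pointer [0.3558 0.0744 0.208 ]
dial_zero [0.5173 0.1746 0.0517]Traceback (most recent call last):
  File "<stdin>", line 12, in <module>
IndexError: list index out of range
```

Run:
```python
from fit import *
np.set_printoptions(precision=4,suppress=True,linewidth=200)
t=eyes.snapshot("top");s=eyes.snapshot("scene")
for k,z in (("pusher_arm",.02),("cutter",.022)):
  for n,p in(("top",t),("scene",s)):
    R=eyes.trace(p,k)
    if not R: print(k,n,"none");continue
    if n=="scene": print(k,n,R[0]["score"]);continue
    c=max(cv2.findContours(R[0]["mask"].astype(np.uint8),0,2)[0],key=cv2.contourArea)[:,0]
    r=cv2.minAreaRect(np.array([at_z(p,x,z)[:2] for x in c]).astype(np.float32));print(k,n,R[0]["score"],r)
g=cv2.cvtColor(t["img"],cv2.COLOR_RGB2GRAY)
# bed from brightness
B=(g[170:275,165:310]>150).astype(np.uint8)
c=max(cv2.findContours(B,0,2)[0],key=cv2.contourArea)[:,0]+[165,170]
r=cv2.minAreaRect(np.array([at_z(t,x,.022)[:2] for x in c]).astype(np.float32));print("bed",r)
# arm from darkness
B=((g<75)).astype(np.uint8); B[:205]=0;B[335:]=0;B[:,:395]=0;B[:,470:]=0
c=max(cv2.findContours(B,0,2)[0],key=cv2.contourArea)[:,0]
r=cv2.minAreaRect(np.array([at_z(t,x,.02)[:2] for x in c]).astype(np.float32));print("armblob",r)
print(g[228:254,230:260])
```

```text
pusher_arm top 0.89 ((0.4782237112522125, -0.27734026312828064), (0.27346959710121155, 0.06243313103914261), 22.273786544799805)
pusher_arm scene 0.8
cutter top 0.83 ((0.5874252915382385, 0.1921308934688568), (0.2608698010444641, 0.1565006822347641), 78.49293518066406)
cutter scene 0.82
bed ((0.5890171527862549, 0.19470113515853882), (0.25533103942871094, 0.15221096575260162), 78.40599822998047)
armblob ((0.4824617803096771, -0.2836989760398865), (0.2785935699939728, 0.08489374816417694), 19.664627075195312)
[[181 181 183 182 187 190 187 186 185 185 184 183 184 184 182 182 184 184 186 188 189 190 161 110  98 104 100  97 167 162]
 [181 180 181 185 187 189 191 193 168 180 193 191 191 193 190 188 187 187 189 189 187 187 189 157 108 102 105 103  96  98]
 [177 181 185 187 187 192 183 169  84 131 177 171 171 171 170 169 184 197 167 169 166 189 185 188 152  98 104 107 106 103]
 [179 182 185 185 189 170 125   2   8   8  37   5   0   0   0  44 137 178  89  98  97 168 188 184 188 122  90 105 107 107]
 [187 186 184 186 191  99   4  21  23  28  17   0  14  13  13   2   1  19  66 105 102 101 193 
[... 1912 characters left out ...]
200  28  61 197 189 186 187 187 189 191 155 124 184 105 148  52  92 107 102  98  97]
 [182 180 180 186 184 129 195 178 152 190   1 118 197 185 185 173 189 167 195 151 155 187  76  62  86 109 101 100 149 146]
 [183 181 182 179 173 178 186 150 174 143  14 186 169 190 187 131 195 102 176 195 147 104  56  91 105 100  96 149 192 186]
 [179 180 181 183 183 163 176 152 183 122  75 204 105 196 194 128 201 118  97 151 104  54  86  99  99 150 146 189 184 182]
 [165 171 177 177 181 181 182 167 169 150 104 180 101 170 163 125 163 108  73  65  81  84 151 145 146 190 186 182 179 180]
 [135 148 151 159 163 171 178 179 183 163 138 158 145 118  99 127 126 130 140 148 147 147 190 186 183 180 179 180 179 179]]
```

Run:
```python
from fit import *
np.set_printoptions(precision=4,suppress=True,linewidth=200)
t=eyes.snapshot("top");s=eyes.snapshot("scene")
yaw=-np.radians(11.55);C=np.array([np.cos(yaw),np.sin(yaw)]);D=np.array([-C[1],C[0]])
print("ears mid",at_z(t,(277,217.7),.08))
for k,z in(("cutter_hinge",.064),("cutter_frame",.047)):
    for _,p,x,_ in spots([s,t],[k]):
        q=at_z(p,x,z)[:2]-[.588,.193];print(k,q@C,q@D)
g=cv2.cvtColor(t["img"],cv2.COLOR_RGB2GRAY).astype(float)
ys,xs=np.mgrid[234:245,239:248];w=np.clip(g[234:245,239:248]-50,0,None)
W=np.array([at_z(t,(a,b),.076)[:2] for a,b in zip(xs.ravel(),ys.ravel())]);w=w.ravel()
m=(W*w[:,None]).sum(0)/w.sum();U=np.linalg.svd(((W-m)*w[:,None]).T@(W-m))[0][:,0]
if U[0]>0:U=-U
print("line mid",m,"dir",U)
ax=m-U*.009
print("axis est",ax,"axis from white face center",at_z(t,(243.6,238.3),.045))
q=ax-[.588,.193];print("axis in cutter",q@C,q@D)
z=at_z(t,(240.2,249.5),.045)[:2];print("zero",z,(z-[.588,.193])@C,(z-[.588,.193])@D)
print("dial",np.arctan2(-C[0]*U[1]+C[1]*U[0],-C@U), "pointer heading deg",np.degrees(np.arctan2(U[1],U[0])))
print("pusher head px blob", [at_z(t,x,.046) for x in((403,236),(436,231),(441,257),(410,264))])
print("eye",at_z(t,(448.5,321.3),.04))
```

```text
ears mid [0.5924 0.085  0.08  ]
cutter_hinge 0.01626861579219915 -0.09681095006772007
cutter_hinge 0.03500408039661528 -0.10492044826140735
cutter_frame 0.05165795760270208 0.0671406121786361
cutter_frame 0.024965231899434052 0.07383939086873578
line mid [0.5394 0.1614] dir [-0.7939 -0.6081]
axis est [0.5466 0.1669] axis from white face center [0.5464 0.1649 0.045 ]
axis in cutter -0.03537577123944705 -0.03388952687042942
zero [0.5196 0.1719] -0.0627974591907858 -0.034387714437479656
dial 0.8552116792899812 pointer heading deg -142.54998018638835
pusher head px blob [array([ 0.5619, -0.2115,  0.046 ]), array([ 0.5759, -0.2895,  0.046 ]), array([ 0.5145, -0.3017,  0.046 ]), array([ 0.496 , -0.2288,  0.046 ])]
eye [ 0.3645 -0.3213  0.04  ]
```

```bash
cat > go.py <<'E'
# print tool-axis shift (shares of 150mm) and az (shares of 5deg) to a target: x y z heading_deg
import sys;from h import *
from scipy.spatial.transform import Rotation as R
s=sense();q=s["eef_rot"];r=R.from_quat([q[1],q[2],q[3],q[0]]);M=r.as_matrix()
x,y,z,h=map(float,sys.argv[1:5]);h=np.radians(h)
T=np.array([[np.cos(h),np.sin(h),0],[np.sin(h),-np.cos(h),0],[0,0,-1]])
print("clock",round(s["clock"],2),"tcp",np.round(s["eef_pos"],4),"head",round(np.degrees(np.arctan2(M[1,0],M[0,0])),2))
print("shift shares",np.round(M.T@(np.array([x,y,z])-s["eef_pos"])/.15,3),"in-target-axes",np.round(T.T@(np.array([x,y,z])-s["eef_pos"])/.15,3),"turn shares",np.round(np.degrees(R.from_matrix(M.T@T).as_rotvec())/5,3))
print("F",np.round(s["ft_force"],1),"gap",round(s["finger_gap"],3),"grip",round(s["grip_force"],1),"j",np.round(s["joint_positions"],2))
E
R='{"dx":0.16,"dy":-0.19}'
for i in 1 2 3 4; do python3 -m handwheel '[{"dx":0.16,"dy":-0.19},{"dx":0.16,"dy":-0.19},{"dx":0.16,"dy":-0.19},{"dx":0.16,"dy":-0.19},{"dx":0.16,"dy":-0.19}]' -1 | tail -c 300; done; python3 go.py .5465 .166 .15 37.5
```

```text
clock 2.95 tcp [ 0.2484 -0.6811  0.2026] head 20.04
shift shares [ 3.802 -4.624  0.35 ] in-target-axes [ 5.014 -3.271  0.35 ] turn shares [-0.     0.    -3.492]
F [0.  0.  0.3] gap 1.002 grip 0.0 j [ 1.14  0.6  -0.    1.6   0.    0.94 -0.08]validation failed for argument at $[0]...
validation failed for argument at $[0]...
validation failed for argument at $[0]...
validation failed for argument at $[0]...
```

```bash
python3 -m handwheel '[{"dx":0.16,"dy":-0.19,"dz":0,"ax":0,"ay":0,"az":0},{"dx":0.16,"dy":-0.19,"dz":0,"ax":0,"ay":0,"az":0},{"dx":0.16,"dy":-0.19,"dz":0,"ax":0,"ay":0,"az":0},{"dx":0.16,"dy":-0.19,"dz":0,"ax":0,"ay":0,"az":0},{"dx":0.16,"dy":-0.19,"dz":0,"ax":0,"ay":0,"az":0}]'; python3 go.py .5465 .166 .15 37.5
```

```text
clock: 3.37
eef_pos: [0.3127, -0.5045, 0.2027]
eef_rot: [0.0, 0.985, 0.174, 0.0]
ft_force: [1.2, 0.4, 1.2]
finger_gap: 0.997
grip_force: 0.0
clock 3.37 tcp [ 0.3127 -0.5045  0.2027] head 20.03
shift shares [ 2.996 -3.666  0.35 ] in-target-axes [ 3.958 -2.597  0.351] turn shares [ 3.000e-03 -1.000e-03 -3.494e+00]
F [1.2 0.4 1.2] gap 0.997 grip 0.0 j [ 0.93  0.44 -0.02  1.91  0.01  0.79 -0.31]
```

```bash
python3 -m handwheel '[{"dx":0.16,"dy":-0.19,"dz":0,"ax":0,"ay":0,"az":0},{"dx":0.16,"dy":-0.19,"dz":0,"ax":0,"ay":0,"az":0},{"dx":0.16,"dy":-0.19,"dz":0,"ax":0,"ay":0,"az":0},{"dx":0.16,"dy":-0.19,"dz":0,"ax":0,"ay":0,"az":0},{"dx":0.16,"dy":-0.19,"dz":0,"ax":0,"ay":0,"az":0}]' >/dev/null
python3 -m handwheel '[{"dx":0.16,"dy":-0.19,"dz":0,"ax":0,"ay":0,"az":0},{"dx":0.16,"dy":-0.19,"dz":0,"ax":0,"ay":0,"az":0},{"dx":0.16,"dy":-0.19,"dz":0,"ax":0,"ay":0,"az":0},{"dx":0.16,"dy":-0.19,"dz":0,"ax":0,"ay":0,"az":0},{"dx":0.16,"dy":-0.19,"dz":0,"ax":0,"ay":0,"az":0}]' >/dev/null
python3 -m handwheel '[{"dx":0.16,"dy":-0.19,"dz":0,"ax":0,"ay":0,"az":0},{"dx":0.16,"dy":-0.19,"dz":0,"ax":0,"ay":0,"az":0},{"dx":0.16,"dy":-0.19,"dz":0,"ax":0,"ay":0,"az":0},{"dx":0.16,"dy":-0.19,"dz":0,"ax":0,"ay":0,"az":0},{"dx":0.16,"dy":-0.19,"dz":0,"ax":0,"ay":0,"az":0}]' >/dev/null
python3 -m handwheel '[{"dx":0,"dy":0,"dz":0,"ax":0,"ay":0,"az":-0.9},{"dx":0,"dy":0,"dz":0,"ax":0,"ay":0,"az":-0.9},{"dx":0,"dy":0,"dz":0,"ax":0,"ay":0,"az":-0.9},{"dx":0,"dy":0,"dz":0,"ax":0,"ay":0,"az":-0.8},{"dx":0,"dy":0,"dz":0,"ax":0,"ay":0,"az":0}]' >/dev/null
python3 go.py .5465 .166 .12 37.5
```

```text
clock 5.03 tcp [0.5041 0.019  0.2027] head 37.73
shift shares [ 0.823 -0.602  0.551] in-target-axes [ 0.821 -0.606  0.551] turn shares [ 0.001 -0.002  0.047]
F [ 0.2  0.1 -0.4] gap 1.002 grip 0.0 j [ 0.01  0.34 -0.21  2.09  0.1   0.72 -1.18]
```

```bash
python3 -m handwheel '[{"dx":0.165,"dy":-0.12,"dz":0.11,"ax":0,"ay":0,"az":0},{"dx":0.165,"dy":-0.12,"dz":0.11,"ax":0,"ay":0,"az":0},{"dx":0.165,"dy":-0.12,"dz":0.11,"ax":0,"ay":0,"az":0},{"dx":0.165,"dy":-0.12,"dz":0.11,"ax":0,"ay":0,"az":0},{"dx":0.165,"dy":-0.12,"dz":0.11,"ax":0,"ay":0,"az":0}]' >/dev/null
python3 -m handwheel '[{"dx":0,"dy":0,"dz":0,"ax":0,"ay":0,"az":0}]' >/dev/null
python3 go.py .5465 .166 .058 37.5
python3 - <<'E'
from h import *
s=eyes.snapshot("scene")
print(proj(s,np.array([.5465,.166,.064])),proj(s,np.array(sense()["eef_pos"])))
cv2.imwrite("pics/c3.png",cv2.cvtColor(cv2.resize(s["img"][180:310,170:330],(800,650),interpolation=3)[:600],cv2.COLOR_RGB2BGR))
E
```

```text
clock 5.53 tcp [0.5474 0.1724 0.1174] head 37.76
shift shares [-0.031  0.031  0.396] in-target-axes [-0.031  0.03   0.396] turn shares [-0.037 -0.007  0.052]
F [ 0.1  0.7 -0. ] gap 0.997 grip 0.0 j [-0.28  0.54 -0.18  2.02  0.16  0.6  -1.47]
[255.28512184 262.66196761] [253.34005511 244.5590885 ]
```

View pics/c3.png

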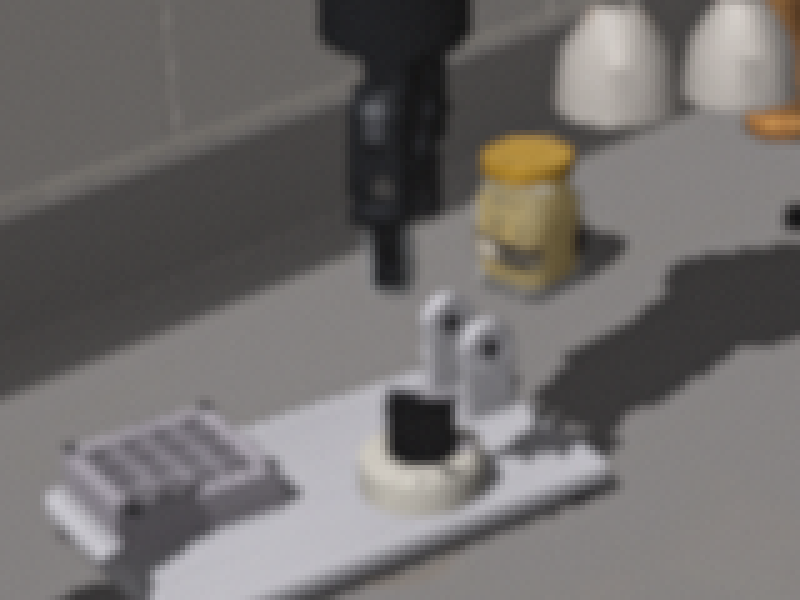

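```bash
python3 -m handwheel '[{"dx":-0.035,"dy":0.02,"dz":0,"ax":0,"ay":0,"az":0},{"dx":0,"dy":0,"dz":0,"ax":0,"ay":0,"az":0},{"dx":0,"dy":0,"dz":0.1,"ax":0,"ay":0,"az":0},{"dx":0,"dy":0,"dz":0.1,"ax":0,"ay":0,"az":0},{"dx":0,"dy":0,"dz":0.1,"ax":0,"ay":0,"az":0}]' 0 25 >/dev/null
python3 -m handwheel '[{"dx":0,"dy":0,"dz":0.06,"ax":0,"ay":0,"az":0},{"dx":0,"dy":0,"dz":0.035,"ax":0,"ay":0,"az":0},{"dx":0,"dy":0,"dz":0,"ax":0,"ay":0,"az":0}]' 
python3 go.py .545 .167 .058 37.5
```

```text
clock: 6.25
eef_pos: [0.5447, 0.159, 0.0604]
eef_rot: [0.0, 0.947, 0.321, -0.001]
ft_force: [-0.1, -0.3, -0.3]
finger_gap: 0.504
grip_force: 0.0
clock 6.25 tcp [0.5447 0.159  0.0604] head 37.45
shift shares [ 0.034 -0.041  0.016] in-target-axes [ 0.034 -0.041  0.016] turn shares [ 0.     0.013 -0.009]
F [-0.1 -0.3 -0.3] gap 0.504 grip 0.0 j [-0.28  0.61 -0.15  2.07  0.19  0.47 -1.49]
```

```bash
python3 -m handwheel '[{"dx":0.034,"dy":-0.04,"dz":0.01,"ax":0,"ay":0,"az":0},{"dx":0,"dy":0,"dz":0,"ax":0,"ay":0,"az":0},{"dx":0,"dy":0,"dz":0,"ax":0,"ay":0,"az":0}]' 
python3 go.py .545 .167 .058 37.5
python3 -m handwheel '[{"dx":0,"dy":0,"dz":0,"ax":0,"ay":0,"az":0},{"dx":0,"dy":0,"dz":0,"ax":0,"ay":0,"az":0},{"dx":0,"dy":0,"dz":0,"ax":0,"ay":0,"az":0},{"dx":0,"dy":0,"dz":0,"ax":0,"ay":0,"az":0},{"dx":0,"dy":0,"dz":0,"ax":0,"ay":0,"az":0}]' 1 25
python3 go.py .545 .167 .058 37.5
```

```text
clock: 6.5
eef_pos: [0.5457, 0.1689, 0.06]
eef_rot: [-0.0, 0.947, 0.322, 0.001]
ft_force: [-1.2, -0.1, -0.6]
finger_gap: 0.504
grip_force: 0.0
clock 6.5 tcp [0.5457 0.1689 0.06  ] head 37.59
shift shares [-0.011  0.007  0.013] in-target-axes [-0.011  0.007  0.013] turn shares [ 0.001 -0.015  0.018]
F [-1.2 -0.1 -0.6] gap 0.504 grip 0.0 j [-0.3   0.62 -0.15  2.06  0.19  0.47 -1.5 ]
clock: 6.92
eef_pos: [0.5454, 0.1679, 0.0594]
eef_rot: [0.0, 0.947, 0.322, 0.0]
ft_force: [1.0, -0.2, -0.0]
finger_gap: 0.001
grip_force: 0.0
clock 6.92 tcp [0.5454 0.1679 0.0594] head 37.54
shift shares [-0.005  0.003  0.009] in-target-axes [-0.005  0.003  0.009] turn shares [ 0.001 -0.     0.008]
F [ 1.  -0.2 -0. ] gap 0.001 grip 0.0 j [-0.3   0.62 -0.15  2.06  0.19  0.47 -1.5 ]
```

Run:
```python
from h import *
s=eyes.snapshot("scene");t=eyes.snapshot("top")
e=np.array(sense()["eef_pos"]);print(proj(s,e),proj(t,e))
a=cv2.resize(s["img"][210:290,205:305],(400,320),interpolation=3);b=cv2.resize(t["img"][180:260,190:290],(400,320),interpolation=3)
cv2.imwrite("pics/c4.png",cv2.cvtColor(np.hstack([a,b]),cv2.COLOR_RGB2BGR))
```

```text
[255.12985878 264.62379263] [241.51308788 237.99216057]
```

View pics/c4.png

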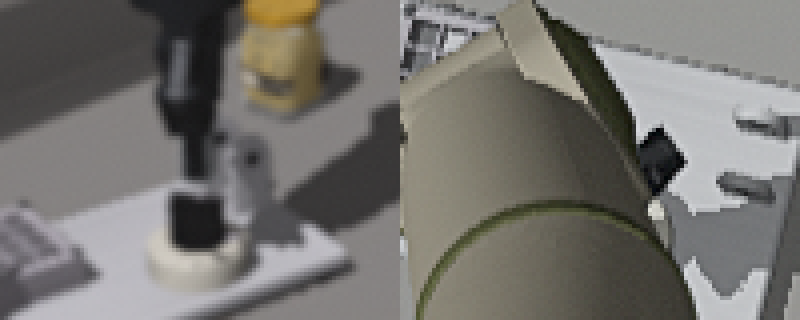

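Run:
```python
from h import *
s=eyes.snapshot("scene")
for X in([.5474-.026,.1724+.034,.122],[.5474+.026,.1724-.034,.122],[.5454,.1679,.0514],[.5454,.1679,.076],[.5454,.1679,.11]):print(X,proj(s,np.array(X)))
cv2.imwrite("pics/c5.png",cv2.cvtColor(cv2.resize(s["img"][230:285,225:285],(720,660)[0:2],interpolation=cv2.INTER_NEAREST)[:600],cv2.COLOR_RGB2BGR))
```

```text
[0.5214, 0.2064, 0.122] [249.34124598 251.4583771 ]
[0.5734, 0.1384, 0.122] [254.94601492 236.42854589]
[0.5454, 0.1679, 0.0514] [255.2509023 267.2349143]
[0.5454, 0.1679, 0.076] [254.84714838 259.05282413]
[0.5454, 0.1679, 0.11] [254.27624641 247.4834717 ]
```

View pics/c5.png

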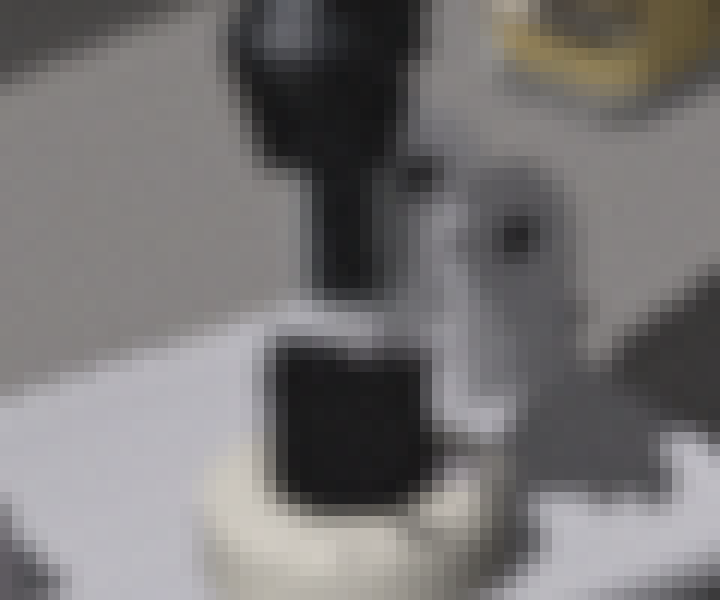

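```bash
python3 -m handwheel '[{"dx":0,"dy":0,"dz":0,"ax":0,"ay":0,"az":0},{"dx":0,"dy":0,"dz":0,"ax":0,"ay":0,"az":0},{"dx":0,"dy":0,"dz":0,"ax":0,"ay":0,"az":0},{"dx":0,"dy":0,"dz":0.04,"ax":0,"ay":0,"az":0},{"dx":0,"dy":0,"dz":0.04,"ax":0,"ay":0,"az":0}]' 0 25 |tail -5
python3 -m handwheel '[{"dx":0,"dy":0,"dz":0,"ax":0,"ay":0,"az":0}]' |tail -5
python3 go.py .545 .167 .025 37.5
python3 - <<'E'
from h import *
s=eyes.snapshot("scene");e=np.array(sense()["eef_pos"])
print(proj(s,e-[0,0,.008]))
cv2.imwrite("pics/c6.png",cv2.cvtColor(cv2.resize(s["img"][215:285,215:295],(640,560),interpolation=cv2.INTER_NEAREST),cv2.COLOR_RGB2BGR))
E
```

```text
eef_pos: [0.5456, 0.168, 0.0471]
eef_rot: [-0.0, 0.947, 0.322, 0.0]
ft_force: [0.1, -0.7, -0.1]
finger_gap: 0.501
grip_force: 0.0
eef_pos: [0.5447, 0.1677, 0.046]
eef_rot: [0.0, 0.947, 0.322, -0.001]
ft_force: [-0.4, 0.0, -0.6]
finger_gap: 0.496
grip_force: 0.0
clock 7.57 tcp [0.5447 0.1677 0.046 ] head 37.55
shift shares [-0.001  0.005  0.14 ] in-target-axes [-0.001  0.005  0.14 ] turn shares [-0.006  0.019  0.01 ]
F [-0.4  0.  -0.6] gap 0.496 grip 0.0 j [-0.3   0.64 -0.14  2.07  0.19  0.44 -1.51]
[255.65649435 271.57307833]
```

View pics/c6.png

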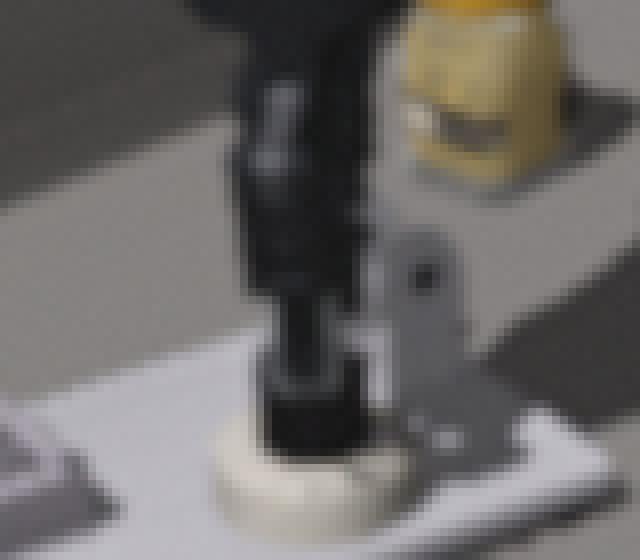

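```bash
python3 -m handwheel '[{"dx":0,"dy":0,"dz":0.05,"ax":0,"ay":0,"az":0},{"dx":0,"dy":0,"dz":0.04,"ax":0,"ay":0,"az":0},{"dx":0,"dy":0,"dz":0,"ax":0,"ay":0,"az":0}]' |tail -5
python3 -m handwheel '[{"dx":0,"dy":0,"dz":0,"ax":0,"ay":0,"az":0},{"dx":0,"dy":0,"dz":0,"ax":0,"ay":0,"az":0},{"dx":0,"dy":0,"dz":0,"ax":0,"ay":0,"az":0},{"dx":0,"dy":0,"dz":0,"ax":0,"ay":0,"az":0},{"dx":0,"dy":0,"dz":0,"ax":0,"ay":0,"az":0}]' 1 25
python3 go.py .545 .167 .025 -11.5
```

```text
eef_pos: [0.5447, 0.1678, 0.0324]
eef_rot: [0.0, 0.947, 0.322, -0.001]
ft_force: [-0.0, -1.0, 0.1]
finger_gap: 0.494
grip_force: 0.0
clock: 8.28
eef_pos: [0.5458, 0.1674, 0.034]
eef_rot: [0.0, 0.947, 0.321, 0.0]
ft_force: [1.2, -3.4, -0.4]
finger_gap: 0.13
grip_force: 28.6
clock 8.28 tcp [0.5458 0.1674 0.034 ] head 37.5
shift shares [-0.006 -0.001  0.06 ] in-target-axes [-0.005  0.003  0.06 ] turn shares [ 6.000e-03 -6.000e-03  9.801e+00]
F [ 1.2 -3.4 -0.4] gap 0.13 grip 28.6 j [-0.31  0.66 -0.13  2.08  0.2   0.42 -1.51]
```

```bash
python3 -m handwheel '[{"dx":0,"dy":0,"dz":0,"ax":0,"ay":0,"az":0.98},{"dx":0,"dy":0,"dz":0,"ax":0,"ay":0,"az":0.98},{"dx":0,"dy":0,"dz":0,"ax":0,"ay":0,"az":0.98},{"dx":0,"dy":0,"dz":0,"ax":0,"ay":0,"az":0.98},{"dx":0,"dy":0,"dz":0,"ax":0,"ay":0,"az":0.98}]' |tail -5
python3 -m handwheel '[{"dx":0,"dy":0,"dz":0,"ax":0,"ay":0,"az":0.98},{"dx":0,"dy":0,"dz":0,"ax":0,"ay":0,"az":0.98},{"dx":0,"dy":0,"dz":0,"ax":0,"ay":0,"az":0.98},{"dx":0,"dy":0,"dz":0,"ax":0,"ay":0,"az":0.98},{"dx":0,"dy":0,"dz":0,"ax":0,"ay":0,"az":0.98}]' |tail -5
python3 -m handwheel '[{"dx":0,"dy":0,"dz":0,"ax":0,"ay":0,"az":0},{"dx":0,"dy":0,"dz":0,"ax":0,"ay":0,"az":0}]' |tail -5
python3 go.py .545 .167 .034 -11.5
```

```text
eef_pos: [0.5454, 0.1682, 0.034]
eef_rot: [-0.0, 0.994, 0.112, 0.0]
ft_force: [0.5, -1.0, -0.2]
finger_gap: 0.129
grip_force: 28.7
eef_pos: [0.5454, 0.1691, 0.034]
eef_rot: [-0.001, 0.995, -0.101, 0.0]
ft_force: [-0.7, 1.6, -0.7]
finger_gap: 0.13
grip_force: 28.6
eef_pos: [0.5454, 0.1691, 0.034]
eef_rot: [-0.0, 0.995, -0.098, 0.0]
ft_force: [0.5, 3.4, -0.2]
finger_gap: 0.128
grip_force: 28.7
clock 9.28 tcp [0.5454 0.1691 0.034 ] head -11.26
shift shares [-0.     0.014  0.   ] in-target-axes [-0.     0.014  0.   ] turn shares [-0.011 -0.004  0.048]
F [ 0.5  3.4 -0.2] gap 0.128 grip 28.7 j [-0.45  0.66  0.08  2.09 -0.12  0.4  -2.04]
```

Release to half opening, raise, back off toward the pusher, then check the dial.

```bash
python3 -m handwheel '[{"dx":0,"dy":0,"dz":0,"ax":0,"ay":0,"az":0.05},{"dx":0,"dy":0,"dz":0,"ax":0,"ay":0,"az":0},{"dx":0,"dy":0,"dz":0,"ax":0,"ay":0,"az":0}]' 0 |tail -2
python3 -m handwheel '[{"dx":0,"dy":0,"dz":0,"ax":0,"ay":0,"az":0},{"dx":0,"dy":0,"dz":-0.1,"ax":0,"ay":0,"az":0},{"dx":0,"dy":0,"dz":-0.2,"ax":0,"ay":0,"az":0},{"dx":0,"dy":0,"dz":-0.25,"ax":0,"ay":0,"az":0},{"dx":0,"dy":0,"dz":-0.25,"ax":0,"ay":0,"az":0}]' |tail -2
python3 -m handwheel '[{"dx":0,"dy":0.25,"dz":-0.1,"ax":0,"ay":0,"az":-0.9},{"dx":0,"dy":0.25,"dz":-0.1,"ax":0,"ay":0,"az":-0.9},{"dx":0,"dy":0.25,"dz":-0.1,"ax":0,"ay":0,"az":-0.9},{"dx":0,"dy":0.25,"dz":0,"ax":0,"ay":0,"az":-0.9},{"dx":0,"dy":0.25,"dz":0,"ax":0,"ay":0,"az":-0.9}]' -1 |tail -2
python3 go.py .47 -.278 .15 21.5
python3 - <<'E'
from h import *
t=eyes.snapshot("top");f=[eyes.spot_point(t,k)[:1] for k in("dial_pointer","dial_zero","pusher_balance")];print(f)
a=cv2.resize(t["img"][218:262,212:272],(600,440),interpolation=cv2.INTER_NEAREST)
cv2.imwrite("pics/c7.png",cv2.cvtColor(a,cv2.COLOR_RGB2BGR))
E
```

```text
finger_gap: 0.499
grip_force: 0.0
finger_gap: 0.496
grip_force: 0.0
finger_gap: 1.003
grip_force: 0.0
clock 10.37 tcp [ 0.5361 -0.02    0.2001] head 11.06
shift shares [-0.763  1.603  0.333] in-target-axes [-1.04   1.439  0.334] turn shares [ 0.007 -0.019 -2.088]
F [ 0.9 -0.5 -0.1] gap 1.003 grip 0.0 j [-0.09  0.38  0.04  2.04 -0.02  0.73 -1.43]
[[{'xy': [238.9, 251.1], 'score': 0.52}], [{'xy': [237.7, 250.4], 'score': 0.66}], [{'xy': [428.1, 278.2], 'score': 0.97}]]
```

View pics/c7.png

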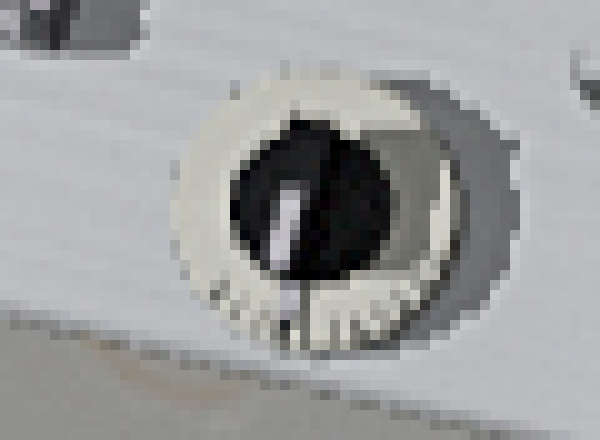

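```bash
python3 -m handwheel '[{"dx":0,"dy":0,"dz":0,"ax":0,"ay":0,"az":-1},{"dx":0,"dy":0,"dz":0,"ax":0,"ay":0,"az":-1},{"dx":-0.15,"dy":0.21,"dz":0,"ax":0,"ay":0,"az":0},{"dx":-0.15,"dy":0.21,"dz":0,"ax":0,"ay":0,"az":0},{"dx":-0.15,"dy":0.21,"dz":0,"ax":0,"ay":0,"az":0}]' |tail -2
python3 -m handwheel '[{"dx":-0.15,"dy":0.21,"dz":0,"ax":0,"ay":0,"az":0},{"dx":-0.15,"dy":0.21,"dz":0,"ax":0,"ay":0,"az":0},{"dx":-0.15,"dy":0.21,"dz":0,"ax":0,"ay":0,"az":0},{"dx":-0.15,"dy":0.2,"dz":0.1,"ax":0,"ay":0,"az":0},{"dx":0,"dy":0,"dz":0.25,"ax":0,"ay":0,"az":0}]' -0.2 60 |tail -2
python3 -m handwheel '[{"dx":0,"dy":0,"dz":0.25,"ax":0,"ay":0,"az":0},{"dx":0,"dy":0,"dz":0.1,"ax":0,"ay":0,"az":0},{"dx":0,"dy":0,"dz":0,"ax":0,"ay":0,"az":0},{"dx":0,"dy":0,"dz":0,"ax":0,"ay":0,"az":0}]' |tail -2
python3 go.py .466 -.2815 -.01 21
python3 - <<'E'
from h import *
s=eyes.snapshot("scene");t=eyes.snapshot("top");e=np.array(sense()["eef_pos"])
b=np.array([.466,-.2815,.03]);print(proj(s,e),proj(s,b),proj(t,b))
a=cv2.resize(s["img"][185:255,335:415],(400,350),interpolation=3);b=cv2.resize(t["img"][225:295,395:475],(400,350),interpolation=3)
cv2.imwrite("pics/c8.png",cv2.cvtColor(np.hstack([a,b]),cv2.COLOR_RGB2BGR))
E
```

```text
finger_gap: 1.004
grip_force: 0.0
finger_gap: 0.601
grip_force: 0.0
finger_gap: 0.603
grip_force: 0.0
clock 11.73 tcp [ 0.4673 -0.2773  0.0932] head 20.89
shift shares [-0.017  0.024  0.688] in-target-axes [-0.018  0.023  0.688] turn shares [-0.023  0.015 -0.021]
F [ 1.3 -0.1  0.3] gap 0.603 grip 0.0 j [ 0.42  0.54  0.01  2.11 -0.01  0.49 -0.76]
[373.19352934 211.28717148] [372.79122691 229.51677842] [431.02638064 277.66923164]
```

View pics/c8.png

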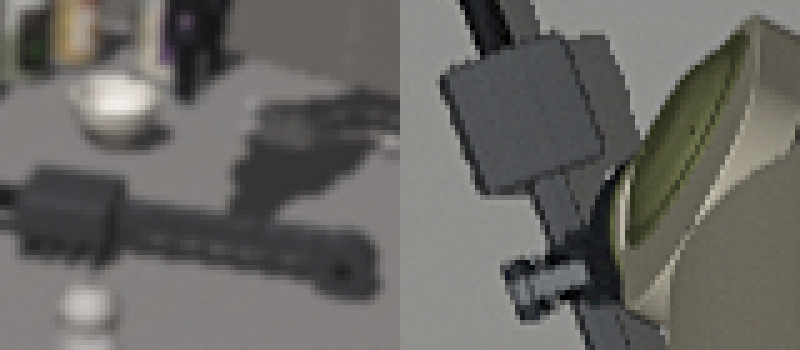

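```bash
python3 -m handwheel '[{"dx":-0.015,"dy":0.024,"dz":0.1,"ax":0,"ay":0,"az":0},{"dx":0,"dy":0,"dz":0.15,"ax":0,"ay":0,"az":0},{"dx":0,"dy":0,"dz":0.15,"ax":0,"ay":0,"az":0},{"dx":0,"dy":0,"dz":0.1,"ax":0,"ay":0,"az":0},{"dx":0,"dy":0,"dz":0,"ax":0,"ay":0,"az":0}]' |grep -v rot
python3 -m handwheel '[{"dx":0,"dy":0,"dz":0.06,"ax":0,"ay":0,"az":0},{"dx":0,"dy":0,"dz":0.04,"ax":0,"ay":0,"az":0},{"dx":0,"dy":0,"dz":0,"ax":0,"ay":0,"az":0}]' |grep -v rot
python3 go.py .466 -.2815 -.01 21
python3 - <<'E'
from h import *
s=eyes.snapshot("scene");e=np.array(sense()["eef_pos"])
print(proj(s,e))
cv2.imwrite("pics/c9.png",cv2.cvtColor(cv2.resize(s["img"][190:250,335:415],(720,540),interpolation=cv2.INTER_NEAREST),cv2.COLOR_RGB2BGR))
E
```

```text
clock: 12.25
eef_pos: [0.4664, -0.2823, 0.018]
ft_force: [-0.1, 0.2, -0.2]
finger_gap: 0.605
grip_force: 0.0
clock: 12.5
eef_pos: [0.4666, -0.283, 0.0039]
ft_force: [-0.5, -0.4, -0.2]
finger_gap: 0.603
grip_force: 0.0
clock 12.5 tcp [ 0.4666 -0.283   0.0039] head 20.81
shift shares [-0.    -0.011  0.093] in-target-axes [-0.    -0.011  0.093] turn shares [ 0.005 -0.005 -0.039]
F [-0.5 -0.4 -0.2] gap 0.603 grip 0.0 j [ 0.44  0.69  0.01  2.15 -0.01  0.3  -0.76]
[372.29385751 236.38363615]
```

View pics/c9.png

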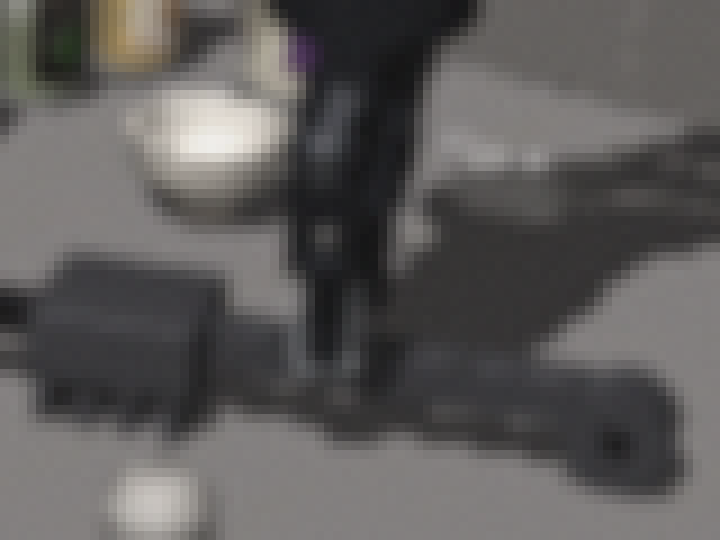

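```bash
python3 -m handwheel '[{"dx":0,"dy":0,"dz":0.05,"ax":0,"ay":0,"az":0},{"dx":0,"dy":-0.01,"dz":0.04,"ax":0,"ay":0,"az":0},{"dx":0,"dy":0,"dz":0,"ax":0,"ay":0,"az":0}]' |grep -v rot
python3 -m handwheel '[{"dx":0,"dy":0,"dz":0,"ax":0,"ay":0,"az":0},{"dx":0,"dy":0,"dz":0,"ax":0,"ay":0,"az":0},{"dx":0,"dy":0,"dz":0,"ax":0,"ay":0,"az":0},{"dx":0,"dy":0,"dz":0,"ax":0,"ay":0,"az":0},{"dx":0,"dy":0,"dz":0,"ax":0,"ay":0,"az":0}]' 1 70|grep -v rot
python3 go.py .466 -.2815 .12 21
```

```text
clock: 12.8
eef_pos: [0.4653, -0.2811, -0.0105]
ft_force: [0.2, -0.4, 0.7]
finger_gap: 0.597
grip_force: 0.0
clock: 13.22
eef_pos: [0.4653, -0.2811, -0.0094]
ft_force: [-2.2, 3.0, 5.6]
finger_gap: 0.173
grip_force: 68.8
clock 13.22 tcp [ 0.4653 -0.2811 -0.0094] head 20.81
shift shares [ 0.003  0.004 -0.863] in-target-axes [ 0.003  0.004 -0.863] turn shares [-0.009  0.004 -0.038]
F [-2.2  3.   5.6] gap 0.173 grip 68.8 j [ 0.44  0.71  0.    2.16 -0.01  0.27 -0.76]
```

```bash
python3 -m handwheel '[{"dx":0,"dy":0,"dz":-0.05,"ax":0,"ay":0,"az":0},{"dx":0,"dy":0,"dz":-0.1,"ax":0,"ay":0,"az":0},{"dx":0,"dy":0,"dz":-0.15,"ax":0,"ay":0,"az":0},{"dx":0,"dy":0,"dz":-0.2,"ax":0,"ay":0,"az":0},{"dx":0,"dy":0,"dz":-0.2,"ax":0,"ay":0,"az":0}]' |grep -v rot
python3 -m handwheel '[{"dx":0,"dy":0,"dz":-0.2,"ax":0,"ay":0,"az":0},{"dx":0,"dy":0,"dz":-0.1,"ax":0,"ay":0,"az":0},{"dx":0,"dy":0,"dz":-0.05,"ax":0,"ay":0,"az":0},{"dx":0,"dy":0,"dz":0,"ax":0,"ay":0,"az":0},{"dx":0,"dy":0,"dz":0,"ax":0,"ay":0,"az":0}]' |grep -v rot
python3 go.py .466 -.2815 .12 21
python3 - <<'E'
from fit import *
np.set_printoptions(precision=4,suppress=True)
s=eyes.snapshot("scene");t=eyes.snapshot("top");e=sense();print("torque",e["wrist_torque"])
z=.15
m={"pusher_balance":(0,0,z+.03),"pusher_eye":(-.105,0,z+.02),"pusher_head":(.0775,0,z)}
print(fit(spots([s,t],m),m,[.466,-.28,.37]))
for k in m:
    o=spots([s,t],[k])
    if len(o)>1:print(k,tri([(p,x) for _,p,x,_ in o]),[w for *_,w in o])
a=cv2.resize(s["img"][130:250,310:430],(400,400),interpolation=3);b=cv2.resize(t["img"][215:335,380:500],(400,400),interpolation=3)
cv2.imwrite("pics/c10.png",cv2.cvtColor(np.hstack([a,b]),cv2.COLOR_RGB2BGR))
E
```

```text
clock: 13.63
eef_pos: [0.4649, -0.2815, 0.096]
ft_force: [1.0, -0.8, -6.4]
finger_gap: 0.171
grip_force: 69.0
clock: 14.05
eef_pos: [0.4652, -0.2815, 0.1473]
ft_force: [0.0, -0.0, -6.7]
finger_gap: 0.17
grip_force: 69.2
clock 14.05 tcp [ 0.4652 -0.2815  0.1473] head 20.78
shift shares [0.005 0.002 0.182] in-target-axes [0.005 0.002 0.182] turn shares [-0.004  0.005 -0.043]
F [ 0.  -0.  -6.7] gap 0.17 grip 69.2 j [ 0.43  0.46  0.02  2.07 -0.01  0.61 -0.75]
torque [-0.0134 -0.0193 -0.0042]
(array([ 0.4734, -0.2826,  0.3251]), [('pusher_balance', array([1.2, 4.1])), ('pusher_balance', array([0.6, 1.3])), ('pusher_eye', array([-0. ,  0.4])), ('pusher_head', array([-1.5,  2.8])), ('pusher_head', array([-0.1, -2.6]))])
pusher_balance [ 0.4757 -0.2781  0.1939] [0.64, 0.92]
pusher_head [ 0.54   -0.2557  0.1617] [0.81, 0.93]
```

```bash
python3 -m handwheel '[{"dx":0.05,"dy":-0.06,"dz":0,"ax":0,"ay":0,"az":0},{"dx":0.1,"dy":-0.13,"dz":0,"ax":0,"ay":0,"az":0},{"dx":0.14,"dy":-0.175,"dz":0,"ax":0,"ay":0,"az":0},{"dx":0.14,"dy":-0.175,"dz":0,"ax":0,"ay":0,"az":0},{"dx":0.14,"dy":-0.175,"dz":0,"ax":0,"ay":0,"az":0}]' |grep -v rot
python3 -m handwheel '[{"dx":0.14,"dy":-0.175,"dz":0,"ax":0,"ay":0,"az":0},{"dx":0.14,"dy":-0.175,"dz":0,"ax":0,"ay":0,"az":0},{"dx":0.14,"dy":-0.175,"dz":0,"ax":0,"ay":0,"az":0},{"dx":0.14,"dy":-0.175,"dz":0,"ax":0,"ay":0,"az":0},{"dx":0.14,"dy":-0.175,"dz":0,"ax":0,"ay":0,"az":0}]' |grep -v rot
python3 -m handwheel '[{"dx":0.14,"dy":-0.175,"dz":0,"ax":0,"ay":0,"az":0},{"dx":0.14,"dy":-0.175,"dz":0,"ax":0,"ay":0,"az":0},{"dx":0.14,"dy":-0.175,"dz":0,"ax":0,"ay":0,"az":0},{"dx":0.1,"dy":-0.13,"dz":0,"ax":0,"ay":0,"az":0},{"dx":0.05,"dy":-0.06,"dz":0,"ax":0,"ay":0,"az":0}]' |grep -v rot
python3 -m handwheel '[{"dx":0,"dy":0,"dz":0,"ax":0,"ay":0,"az":-0.5},{"dx":0,"dy":0,"dz":0,"ax":0,"ay":0,"az":-0.8},{"dx":0,"dy":0,"dz":0,"ax":0,"ay":0,"az":-0.9},{"dx":0,"dy":0,"dz":0,"ax":0,"ay":0,"az":-0.9},{"dx":0,"dy":0,"dz":0,"ax":0,"ay":0,"az":-0.9}]' |grep -v rot
python3 -m handwheel '[{"dx":0,"dy":0,"dz":0,"ax":0,"ay":0,"az":-0.9},{"dx":0,"dy":0,"dz":0,"ax":0,"ay":0,"az":-0.9},{"dx":0,"dy":0,"dz":0,"ax":0,"ay":0,"az":-0.9},{"dx":0,"dy":0,"dz":0,"ax":0,"ay":0,"az":-0.9},{"dx":0,"dy":0,"dz":0,"ax":0,"ay":0,"az":-0.9}]' |grep -v rot
python3 -m handwheel '[{"dx":0,"dy":0,"dz":0,"ax":0,"ay":0,"az":-0.9},{"dx":0,"dy":0,"dz":0,"ax":0,"ay":0,"az":-0.9},{"dx":0,"dy":0,"dz":0,"ax":0,"ay":0,"az":-0.8},{"dx":0,"dy":0,"dz":0,"ax":0,"ay":0,"az":-0.4},{"dx":0,"dy":0,"dz":0,"ax":0,"ay":0,"az":0}]' |grep -v rot
python3 go.py .615 .188 .126 78.45
```

```text
clock: 15.17
eef_pos: [0.508, -0.1491, 0.1479]
ft_force: [1.0, 0.5, -5.4]
finger_gap: 0.171
grip_force: 69.1
clock: 15.58
eef_pos: [0.5593, 0.0116, 0.1479]
ft_force: [-0.2, -0.2, -5.8]
finger_gap: 0.169
grip_force: 69.1
clock: 16.0
eef_pos: [0.6012, 0.1456, 0.1477]
ft_force: [0.1, 0.9, -6.1]
finger_gap: 0.174
grip_force: 69.1
clock: 16.42
eef_pos: [0.6005, 0.1397, 0.1477]
ft_force: [-0.9, -0.1, -5.9]
finger_gap: 0.171
grip_force: 69.1
clock: 16.83
eef_pos: [0.6005, 0.1395, 0.1477]
ft_force: [-0.4, 0.2, -5.7]
finger_gap: 0.165
grip_force: 69.1
clock: 17.25
eef_pos: [0.6006, 0.1393, 0.1476]
ft_force: [-0.2, -0.1, -6.2]
finger_gap: 0.167
grip_force: 69.1
clock 17.25 tcp [0.6006 0.1393 0.1476] head 78.36
shift shares [0.337 0.029 0.144] in-target-axes [0.337 0.029 0.144] turn shares [-0.006  0.005 -0.019]
F [-0.2 -0.1 -6.2] gap 0.167 grip 69.1 j [-0.15  0.54 -0.24  1.9   0.19  0.73 -0.71]
```

```bash
python3 -m handwheel '[{"dx":0.1,"dy":0.01,"dz":0.03,"ax":0,"ay":0,"az":0},{"dx":0.14,"dy":0.01,"dz":0.06,"ax":0,"ay":0,"az":0},{"dx":0.1,"dy":0.01,"dz":0.05,"ax":0,"ay":0,"az":0},{"dx":0,"dy":0,"dz":0,"ax":0,"ay":0,"az":0},{"dx":0,"dy":0,"dz":0,"ax":0,"ay":0,"az":0}]' |grep -v rot
python3 go.py .615 .188 .126 78.45
python3 - <<'E'
from fit import *
np.set_printoptions(precision=4,suppress=True)
s=eyes.snapshot("scene");t=eyes.snapshot("top")
z=.135
m={"pusher_balance":(0,0,z+.03),"pusher_eye":(-.105,0,z+.02),"pusher_head":(.0775,0,z)}
o=spots([s,t],m)
print(fit(o,m,[.615,.188,1.37]))
for k,p,x,w in o: print(k,"top" if p is t else "scene",x,w,at_z(p,x,m[k][2]))
e=sense()["eef_pos"];d=np.array([.2,.98])
print("expected eye",proj(s,np.r_[e[:2]-.105*d,z+.02]),proj(t,np.r_[e[:2]-.105*d,z+.02]))
a=cv2.resize(s["img"][180:300,180:300],(400,400),interpolation=3);b=cv2.resize(t["img"][160:280,180:300],(400,400),interpolation=3)
cv2.imwrite("pics/c11.png",cv2.cvtColor(np.hstack([a,b]),cv2.COLOR_RGB2BGR))
E
```

```text
clock: 17.67
eef_pos: [0.6151, 0.1903, 0.1258]
ft_force: [0.1, -0.8, -6.0]
finger_gap: 0.168
grip_force: 69.0
clock 17.67 tcp [0.6151 0.1903 0.1258] head 78.39
shift shares [-0.015  0.002 -0.001] in-target-axes [-0.015  0.002 -0.001] turn shares [-0.017  0.005 -0.012]
F [ 0.1 -0.8 -6. ] gap 0.168 grip 69.0 j [-0.24  0.6  -0.23  1.85  0.2   0.72 -0.78]
(array([0.6201, 0.1878, 1.312 ]), [('pusher_balance', array([0.7, 0. ])), ('pusher_eye', array([ 3.6, -1.3])), ('pusher_eye', array([-1.9, -0.8])), ('pusher_head', array([-0.4,  0.1]))])
pusher_balance scene [227.  222.4] 0.67 [0.6218 0.1888 0.165 ]
pusher_eye scene [259.8 218.5] 0.88 [0.5941 0.099  0.155 ]
pusher_eye top [275.8 213. ] 0.76 [0.5915 0.082  0.155 ]
pusher_head scene [200.7 240.1] 0.85 [0.6396 0.2618 0.135 ]
expected eye [263.2707 216.9338] [274.3712 211.4536]
```

View pics/c11.png

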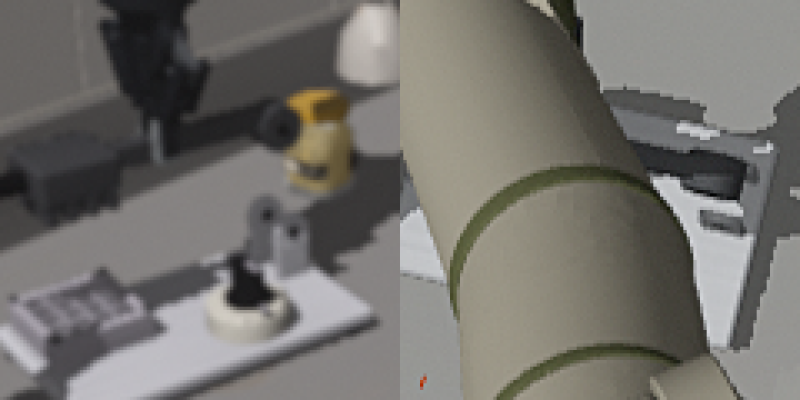

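```bash
python3 -m handwheel '[{"dx":-0.01,"dy":0,"dz":0,"ax":0,"ay":0,"az":0},{"dx":0,"dy":0,"dz":0,"ax":0,"ay":0,"az":0},{"dx":0,"dy":0,"dz":0,"ax":0,"ay":0,"az":0},{"dx":0,"dy":0,"dz":0,"ax":0,"ay":0,"az":0},{"dx":0,"dy":0,"dz":0,"ax":0,"ay":0,"az":0}]'
python3 -c "
from bench import arm,sense
print(sense()['eef_pos'],abs(sense()['qd']).max(),arm.hand_in())"
```

```text
clock: 18.48
eef_pos: [0.6154, 0.1872, 0.1268]
eef_rot: [-0.0, 0.776, 0.631, 0.0]
ft_force: [-0.1, -0.5, -5.7]
finger_gap: 0.169
grip_force: 69.0
the job is handed in; nothing more can be done
[0.61544179 0.1871975  0.12681089] 0.001978782448598637 None
```

I handed the job in at 18.5 s: the dial was turned to zero, and the pusher arm was gripped at its balance point and held level and still, eye over the hinge ears and about 5 cm clear; the hand-in returned no verdict.

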